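Pack the ceiling-fan kit tray and hold it over its carton

ROBOT

A 7-joint arm with a two-finger parallel gripper is mounted at the origin on the work surface. World frame = base frame: x ahead of the robot, y to its left, z up, the work surface at z = 0. Lengths are in m, angles in rad, forces in N, time in s.
With the tool pointing down it reaches from about 0.425 to 0.925 m from the base axis. Payload 6.8 kg.
Tool frame: the origin (TCP) lies on the centre line of the jaws, within the pads' length; the fingertips stand 14 mm ahead of it and the grasp point (between the pads) lies 5 mm behind it; z points along the fingers, y is the line along which they close (so a half turn about z gives the same grasp; the last joint's range is limited). The gripper opens to 85 mm and grips with 20 to 120 N. Pads are 22 mm wide; open, the fingers measure 114 mm over their backs; the gripper's body (76 mm by 85 mm) begins 54 mm behind the grasp point. The pads swing forward as they close: fully open they stand 13 mm farther back than shut.
Start: joints at [1.006, 0.477, 0.022, 1.555, -0.011, 1.109, -0.083], TCP at [0.298, -0.606, 0.245] pointing down, gripper open.
Joint ranges: [-2.96, 2.96], [-0.34, 2.1], [-1.41, 1.46], [0.24, 2.44], [-1.37, 4.51], [0.17, 1.92], [-2.96, 2.96]. Speed limits (rad/s): [2.39, 2.39, 3.14, 3.14, 3.14, 3.14, 3.14].

INTERFACE

Orientations are given as a unit quaternion [w, x, y, z].
In Python, from station import bot gives the robot as it stands. The module is installed in compiled form; this text tells all that it offers.
- The arm moves only by the tool drive_tool, never from a script. Its argument "commands" is a list of rows, each an object with "hand": the opening, from 0 (shut) to 1 (fully open); "translation": the shift along the world's x, y, z in mm, a list of three; "angular": the turn, a rotation vector about the world's x, y, z in rad, a list of three. In form: [{"hand": hand, "translation": [tx, ty, tz], "angular": [ax, ay, az]}, ...]. A call has 1 to 12 rows; each row is the pose to reach, as a shift and turn from the pose commanded when the call began; what a row does not reach only later rows make up. A row lasts 1/8 s, in which the tool goes at most 62.5 mm and 10.7 degrees, less where a joint would pass 70% of its speed; a pose out of reach is approached as far as the arm can. A call with a gripper value outside its range is refused whole. The fingers move at their own pace and stop on an object; "force" is the grip in N (left out, the last holds). Time passes only in rows, so rows that repeat a pose let the fingers close. It gives the time, the measured TCP pose, the force, the opening and the grip force at its end, in the units of the state.
- bot.get_obs(): the state, without advancing time (a new reading comes with each control period).
- bot.read_camera(name): name is "scene" or "top"; returns the picture (480x640x3 uint8, red, green, blue); there is no depth.
- bot.camera_model(name): a dict with "fx", "fy", "cx", "cy" (pixels), "view" (4x4, takes a point from world to camera coordinates). Camera axes: x right, y up, looking along -z (the intrinsics and any distortion apply to the point x, -y, -z); pixel columns grow to the right and rows downward; lengths in m; the calibration is good to about 2 mm. A picture is of the moment at which its call begins. camera_model takes no time and is no camera call.
- bot.hand_in(): hands the job in; it is judged then, once.
Trained networks look in the newest picture that a camera, given by its name, has taken for a name from the list of things; names that differ only in an ending like _2 or _b are one class to them, and where a whole thing is asked for, a point or a joint stands for the part that bears it (a point fixed in the world has none). Each returns a list of dicts, best first, with "score" (0 to 1); they miss things now and then, are a little off and sometimes report something else, mostly with a low value. They report only what shows in the picture. A call takes as long as a camera call. They do not tell look-alikes from the thing itself.
- bot.find_in(camera, query): "position" ([column, row] in pixels, amid what is visible of it).
- bot.outline_of(camera, query): "pixels" (480x640 bool, what is visible of it) and "position" ([column, row] in pixels, amid what is visible of it).
The state is a dict: "t": time; "q": joint angles; "joint_vel": joint speeds; "joint_torque": joint torques, N m; "eef_pos": TCP position; "tool_rot": TCP orientation; "contact_force": force on the tool from outside, world axes, zero at the start; "torque": the same for the moment, N m; "gripper_width": opening from 0.0 (shut) to 1.0 (fully open); "grasp_force": force on a finger pad.
Only numpy, scipy, OpenCV 4.12 (cv2) and the standard library are available. Lean on these libraries where they do the work, as an engineer would, in place of code of your own. Each camera call takes 0.05 s, during which the arm holds its last target. There are 200 camera calls.

TASK

Stand the fan's three loose parts (the capacitor, the steel coupler and the receiver) upright side by side in the bin at the end of the grey kit tray. Then pick the tray up by its bar handle and carry it, never tipping it enough for the loose brass ball to leave its cup, over to the open carton, and leave the other things on the bench where they are. Finish still holding the tray still and level by the handle, lined up with the carton's opening and just clear above it, so that your mate can lay padding underneath: do not lower it in or let go.

Things in the scene. Friction and masses are not known exactly. Their poses are not given: they have to be found in the camera images.
- tray: Grey moulded plastic kit tray, 240 x 122 mm (x by y), 100 mm high over its handle, about 0.42 kg, loose on the bench. Origin: centre of its underside; z up; x is its long axis, from the bin end (-x, the end towards the robot) to the cup end (+x). Floor 5 mm thick; the middle, between bin and cup block (x -54 to +56 mm), is open floor with 7 mm edges, spanned by the handle.
- tray_bin (a point): Centre of the bin's inner floor, 85 mm to -x of the tray's centre and 5 mm above its underside; axes as the tray's. The bin is open-topped, inside 54 mm along x by 112 mm along y, walls 4 mm thick whose tops stand 26 mm above the tray's underside (21 mm above the bin's floor). The three parts stand in one row along y with about 18 mm to spare in all.
- tray_handle (a point): Centre of the tray's aluminium bar handle, above the tray's centre: a bar 14 mm thick (x), 22 mm tall (z 78 to 100 mm over the underside), 120 mm long along y, on two end posts; gripped from above, fingers closing along the tray's x. Open space below the bar. This point is 89 mm above the underside.
- tray_cup (a point): Where the ball's centre rests: in the middle one of three round cups in a row along y (37 mm apart), in the block at the tray's +x end (85 mm from the tray's centre; block 58 mm long, its top 21 mm above the underside). The cup's mouth is 17 mm across, so the ball sits on its rim and rolls out when the tray leans by 35 degrees or so.
- ball_center (a point): Centre of the loose brass ball, 28 mm across, about 45 g, resting in the middle cup of the tray.
- capacitor: Fan capacitor: black plastic block 40 (x) x 30 (y) x 56 mm tall, two short spade terminals on top (to 65 mm), about 80 g, standing upright and loose. Origin: centre of its underside, z up. Its 40 mm side goes along the bin's 54 mm.
- coupler: Downrod coupler: plain steel round piece 38 mm across, 58 mm tall, its top 15 mm stepped in to 33 mm across (full width up to 40 mm), about 140 g, standing upright and loose. Origin: centre of its underside, z up.
- receiver: Remote receiver: white plastic block 42 (x) x 26 (y) x 60 mm tall, about 60 g, standing upright and loose. Origin: centre of its underside, z up. Its 42 mm side goes along the bin's 54 mm.
- carton: Open cardboard carton fixed to the bench, inside 290 (x) x 170 mm (y), walls 4 mm, 100 mm high, flaps folded down outside (reaching some 25 mm out); a white fan canopy and a paper packet lie inside it, below 60 mm. Origin: centre of its underside; x is its long axis. The tray's long axis goes along the carton's, either way round.
- carton_mouth (a point): Centre of the carton's open top, 100 mm above the bench; axes as the carton's.
- flange: Brass ceiling flange lying on the bench, 64 mm across, 20 mm high: leave alone. Origin: centre of its underside.
- tape_roll: Roll of blue tape lying flat, 68 mm across, 24 mm high: leave alone. Origin: centre of its underside.
- wrench: Wrench lying on the bench, 160 mm long along its x: leave alone.
- screwdriver: Screwdriver lying on the bench, 190 mm long along its x: leave alone.
- screw_jar: Glass jar with a steel lid, 60 mm across, 75 mm high, loose: leave alone. Origin: centre of its underside.
Things that resemble listed ones, but are neither listed nor needed, are in the scene too. There is more than one size of the capacitor; the job needs the middle-sized.

How it is judged:
On the way, in this order (a step that is already met when the one before it is completed fails the run):
1. the three parts stand in the bin, let go, with the tray still on the bench (z of capacitor in the frame of tray_bin between -0.005 and 0.007 m and x of capacitor in the frame of tray_bin between -0.012 and 0.012 m and y of capacitor in the frame of tray_bin between -0.048 and 0.048 m and angle between the z axis of each of capacitor, coupler, receiver and the z axis of tray, either way round below 0.13 rad and z of coupler in the frame of tray_bin between -0.005 and 0.007 m and x of coupler in the frame of tray_bin between -0.012 and 0.012 m and y of coupler in the frame of tray_bin between -0.048 and 0.048 m and z of receiver in the frame of tray_bin between -0.005 and 0.007 m and x of receiver in the frame of tray_bin between -0.012 and 0.012 m and y of receiver in the frame of tray_bin between -0.048 and 0.048 m and height (world z) of tray below 0.01 m and contact force between each of capacitor, coupler, receiver and the fingers below 0.1 N), for 0.2 s.
2. the tray is lifted off the bench by its handle (height (world z) of tray above 0.05 m and contact force between tray and the fingers above 1 N and distance between the grasp point and tray_handle below 0.06 m), for 0.2 s.
At the end, for the whole second after the job is handed in: Fingers hold the tray by its handle, still, tilt under 0.1 rad, centre within 30 mm of the carton's, long axes within 0.2 rad, underside 5 to 120 mm above the rim, not touching the carton; the three parts stand on the bin's floor (7 mm, 0.13 rad) and the ball is in its cup (6 mm) (z of capacitor in the frame of tray_bin between -0.005 and 0.007 m and x of capacitor in the frame of tray_bin between -0.012 and 0.012 m and y of capacitor in the frame of tray_bin between -0.048 and 0.048 m and angle between the z axis of each of capacitor, coupler, receiver and the z axis of tray, either way round below 0.13 rad and z of coupler in the frame of tray_bin between -0.005 and 0.007 m and x of coupler in the frame of tray_bin between -0.012 and 0.012 m and y of coupler in the frame of tray_bin between -0.048 and 0.048 m and z of receiver in the frame of tray_bin between -0.005 and 0.007 m and x of receiver in the frame of tray_bin between -0.012 and 0.012 m and y of receiver in the frame of tray_bin between -0.048 and 0.048 m and distance between ball_center and tray_cup below 0.006 m and z of tray in the frame of carton_mouth between 0.005 and 0.12 m and horizontal distance between tray and carton_mouth below 0.03 m and angle between the x axis of tray and the x axis of carton, either way round below 0.2 rad and angle between tray's own z axis and vertical below 0.1 rad and linear speed of tray below 0.02 m/s and angular speed of tray below 0.1 rad/s and contact force between tray and the fingers above 2 N and distance between the grasp point and tray_handle below 0.06 m and contact force between tray and carton below 0.1 N); the arm keeps its last pose, push and grip.
It fails at once if the ball leaves its cup (distance between ball_center and tray_cup above 0.012 m).
It fails at once if another thing on the bench is moved by more than 30 mm (distance of any of flange, tape_roll, wrench, screwdriver, screw_jar from where it was at the start of the episode above 0.03 m).
It also fails if it takes over 72 s, if anything falls off the work surface, if the arm or the gripper's body presses on something with over 40 N, if the wrist force passes 120 N, or if a joint passes its speed limit or range.

## Working session

There is one attempt and no reset: what is moved stays moved. The work goes in short steps, Python scripts to look and compute and a tool call to move; the robot and the scene stay as the last step left them, time stands still between calls to the robot, and variables do not carry over. Pictures are saved under pics/ and viewed, at most 10 in all, crops included, and the job is handed in when it is done.

Besides the shell and the picture viewer there is one more tool, called after "Emit:" by a JSON object that holds its "method" and its "body". drive_tool: Moves the arm, as the interface text tells. Its arguments: {"type":"object","properties":{"commands":{"type":"array","items":{"type":"object","properties":{"hand":{"type":"number"},"translation":{"type":"array","items":{"type":"number"}},"angular":{"type":"array","items":{"type":"number"}}}}},"force":{"type":"number"}},"required":["commands"]}

```bash
mkdir -p pics
cat > h.py <<'E'
import numpy as np, cv2
from station import bot
def snap(c,name=None):
    im=bot.read_camera(c)
    if name: cv2.imwrite(f'pics/{name}.png',cv2.cvtColor(im,cv2.COLOR_RGB2BGR))
    return im
def ray(c,px):
    m=bot.camera_model(c);V=np.array(m['view']);R=V[:3,:3];o=-R.T@V[:3,3]
    d=np.array([(px[0]-m['cx'])/m['fx'],-(px[1]-m['cy'])/m['fy'],-1.]);return o,R.T@d
def at(c,px,z):
    o,d=ray(c,px);return o+d*(z-o[2])/d[2]
def proj(c,p):
    m=bot.camera_model(c);V=np.array(m['view']);q=V[:3,:3]@np.array(p)+V[:3,3]
    return np.array([m['cx']+m['fx']*q[0]/-q[2],m['cy']+m['fy']*-q[1]/-q[2]])
E
python3 - <<'E'
from h import *
for c in ('top','scene'):
    snap(c,c+'0');m=bot.camera_model(c);print(c,{k:v for k,v in m.items() if k!='view'},ray(c,(320,240)))
for n in ['tray','tray_handle','capacitor','coupler','receiver','carton','ball_center','flange','tape_roll','wrench','screwdriver','screw_jar']:
    for c in ('top','scene'):
        print(n,c,[(np.round(r['position']).tolist(),round(r['score'],2),np.round(at(c,r['position'],.03)[:2],3).tolist()) for r in bot.find_in(c,n)][:5])
o=bot.get_obs();print(o['t'],o['eef_pos'],o['tool_rot'])
E
```

```text
top {'fx': 477.8449178607383, 'fy': 477.8449178607383, 'cx': 325.3086793780007, 'cy': 241.60961227817793} (array([ 0.52405996, -0.02253641,  1.09022861]), array([ 0.07912378,  0.03018297, -0.99647538]))
scene {'fx': 592.5493946501147, 'fy': 592.5493946501147, 'cx': 331.93796069416123, 'cy': 248.76360868820353} (array([ 1.63106421, -0.08505016,  0.83626973]), array([-0.81353052,  0.02794955, -0.5813876 ]))
tray top [([196.0, 285.0], 0.89, [0.511, 0.286]), ([463.0, 276.0], 0.57, [0.526, -0.305])]
tray scene [([464.0, 240.0], 0.74, [0.535, 0.286]), ([204.0, 253.0], 0.69, [0.528, -0.314]), ([477.0, 250.0], 0.39, [0.575, 0.308])]
tray_handle top [([193.0, 289.0], 0.6, [0.502, 0.293])]
tray_handle scene [([466.0, 240.0], 0.9, [0.537, 0.291]), ([347.0, 249.0], 0.54, [0.543, 0.014])]
capacitor top [([274.0, 282.0], 0.91, [0.515, 0.112]), ([318.0, 265.0], 0.63, [0.552, 0.016]), ([350.0, 251.0], 0.44, [0.583, -0.057])]
capacitor scene [([387.0, 233.0], 0.85, [0.489, 0.114]), ([348.0, 249.0], 0.8, [0.543, 0.016]), ([318.0, 264.0], 0.79, [0.593, -0.055])]
coupler top [([312.0, 318.0], 0.74, [0.4
[... 478 characters left out ...]
[0.494, -0.105])]
flange scene [([292.0, 247.0], 0.66, [0.523, -0.113])]
tape_roll top [([260.0, 234.0], 0.62, [0.624, 0.144]), ([201.0, 281.0], 0.21, [0.519, 0.276]), ([195.0, 244.0], 0.2, [0.603, 0.289])]
tape_roll scene [([400.0, 267.0], 0.79, [0.62, 0.124])]
wrench top [([311.0, 170.0], 0.6, [0.765, 0.029])]
wrench scene [([364.0, 327.0], 0.67, [0.802, 0.022])]
screwdriver top [([434.0, 169.0], 0.71, [0.765, -0.248])]
screwdriver scene [([228.0, 332.0], 0.74, [0.791, -0.241])]
screw_jar top [([239.0, 159.0], 0.58, [0.793, 0.19])]
screw_jar scene [([447.0, 313.0], 0.93, [0.777, 0.192])]
1.3 [ 0.29771109 -0.60582307  0.24530569] [1.68528679e-05 9.74038815e-01 2.26381063e-01 1.09591247e-05]
```

View pics/top0.png

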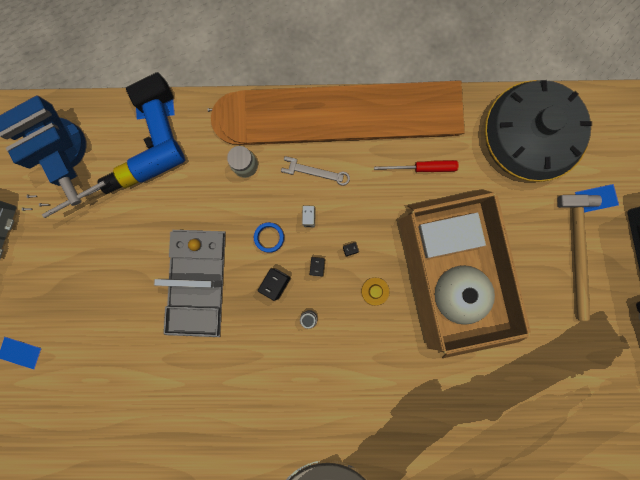

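View pics/scene0.png

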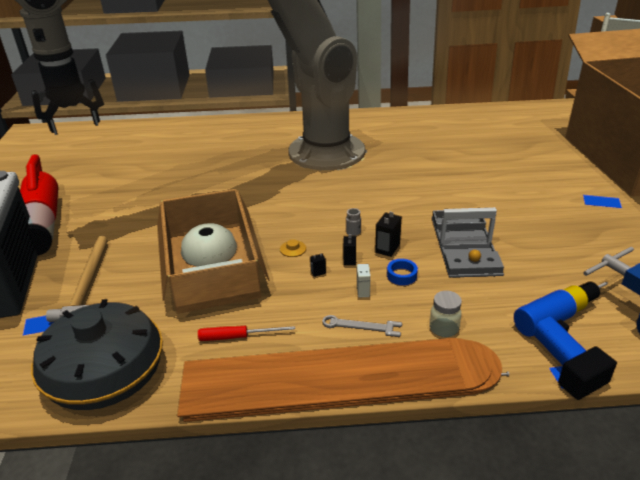

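```bash
cat > fit.py <<'E'
from h import *
from scipy.optimize import minimize
def box(x0,x1,y0,y1,z0,z1): return np.array([[x,y,z] for x in(x0,x1) for y in(y0,y1) for z in(z0,z1)])*1e-3
def cyl(d,z0,z1):
    a=np.arange(0,2*np.pi,.2);return np.array([[d/2*np.cos(t),d/2*np.sin(t),z] for t in a for z in(z0,z1)])*1e-3
M={'capacitor':[box(-20,20,-15,15,0,56)],'receiver':[box(-21,21,-13,13,0,60)],'coupler':[cyl(38,0,40),cyl(33,40,58)],
'tray':[box(-120,120,-61,61,0,7),box(-116,-54,-60,60,0,26),box(56,114,-60,60,0,21),box(-7,7,-60,60,78,100),box(-7,7,-60,-52,0,80),box(-7,7,52,60,0,80)],
'carton':[box(-149,149,-89,89,0,100)]}
S=4
def pts(P,p): 
    c,s=np.cos(p[2]),np.sin(p[2]);return P@np.array([[c,s,0],[-s,c,0],[0,0,1]])+[p[0],p[1],p[3] if len(p)>3 else 0]
def mask(c,hs,p,roi):
    x,y,w,h=roi;m=np.zeros((h*S,w*S),np.uint8)
    for P in hs:
        u=np.array([proj(c,q) for q in pts(P,p)]);u=(u+.5-[x,y])*S
        cv2.fillConvexPoly(m,cv2.convexHull(np.round(u*16).astype(np.int32)),1,shift=4)
    return cv2.resize(m.astype(np.float32),(w,h),interpolation=cv2.INTER_AREA)
def fit(name,p0,obs,yaws=(0,)):
    T=[]
    for c,m in obs.items():
        x,y,w,h=cv2.boundingRect(m.astype(np.uint8));roi=(max(0,x-15),max(0,y-15),w+30,h+30)
        x,y,w,h=roi;t=m[y:y+h,x:x+w].astype(np.float32);T.append((c,t,(x,y,t.shape[1],t.shape[0])))
    def f(v):
        p=np.array(v)*[.01,.01,.2];e=0
        for c,t,r in T: e+=np.abs(mask(c,M[name],p,r)-t).sum()/t.sum()
        return e/len(T)
    best=None
    for yw in yaws:
        x0=np.array([p0[0]/.01,p0[1]/.01,yw/.2])
        r=minimize(f,x0,method='Nelder-Mead',options=dict(initial_simplex=[x0,x0+[1,0,0],x0+[0,1,0],x0+[0,0,1]],maxiter=90))
        if best is None or r.fun<best.fun: best=r
    return best.x*[.01,.01,.2],best.fun
def near(c,n,xy,z=.03):
    u=proj(c,[*xy,z]);L=bot.outline_of(c,n)
    L=[r for r in L if np.hypot(*(np.array(r['position'])-u))<25]
    return np.array(L[0]['pixels']) if L else None
def draw(im,c,n,p,col):
    for P in M[n]:
        u=np.array([proj(c,q) for q in pts(P,p)]);cv2.polylines(im,[cv2.convexHull(np.round(u*1).astype(np.int32))],True,col,1)
E
cat > m1.py <<'E'
from fit import *
ims={c:snap(c) for c in('top','scene')}
big={c:cv2.resize(ims[c],None,fx=3,fy=3,interpolation=cv2.INTER_CUBIC) for c in ims}
for n,xy,ys in [('capacitor',(.548,.015),(-.3,.1,.5,1.0,1.5,2.1)),('receiver',(.655,.036),(-.4,0,.4,.9,1.4,2)),('coupler',(.428,.033),(0,)),('tray',(.512,.286),(-.1,.1)),('carton',(.528,-.31),(-.2,.1))]:
    obs={}
    for c in ims:
        m=near(c,n,xy)
        if m is not None: obs[c]=m
    p,e=fit(n,xy,obs,ys)
    print(n,np.round(p,4),round(e,3),{c:(np.round(fit(n,p[:2],{c:obs[c]},(p[2],))[0],3).tolist(),int(obs[c].sum())) for c in obs})
    for c in big:
        for P in M[n]:
            u=np.array([proj(c,q) for q in pts(P,p)])*3+1
            cv2.polylines(big[c],[cv2.convexHull(np.round(u).astype(np.int32))],True,(255,0,0),1)
for c,(x,y,w,h) in {'top':(290,190,110,145),'scene':(300,195,120,110)}.items():
    pass
a=big['top'][570:1110,450:1250]; b=cv2.resize(big['scene'][570:870,900:1300],(800,600))
cv2.imwrite('pics/fit_top.png',a[:,:,::-1]);cv2.imwrite('pics/fit_scene.png',b[:,:,::-1])
print(bot.get_obs()['t'])
E
time python3 m1.py
```

```text
Traceback (most recent call last):
  File "m1.py", line 9, in <module>
    p,e=fit(n,xy,obs,ys)
        ~~~^^^^^^^^^^^^^
  File "fit.py", line 30, in fit
    r=minimize(f,x0,method='Nelder-Mead',options=dict(initial_simplex=[x0,x0+[1,0,0],x0+[0,1,0],x0+[0,0,1]],maxiter=90))
  File "fit.py", line 25, in f
    for c,t,r in T: e+=np.abs(mask(c,M[name],p,r)-t).sum()/t.sum()
                              ~~~~^^^^^^^^^^^^^^^
  File "fit.py", line 15, in mask
    u=np.array([proj(c,q) for q in pts(P,p)]);u=(u+.5-[x,y])*S
                ~~~~^^^^^
  File "h.py", line 13, in proj
    m=bot.camera_model(c);V=np.array(m['view']);q=V[:3,:3]@np.array(p)+V[:3,3]
ValueError: time passes only in moves, steps and waits

real	0m8.710s
user	0m3.196s
sys	0m0.331s
```

Too many model calls; cache the camera model.

```bash
sed -i 's/bot.camera_model(c)/cam(c)/; s/^def snap/from functools import lru_cache\n@lru_cache\ndef cam(c): return bot.camera_model(c)\ndef snap/' h.py; sed -i 's/return bot.cam(c)/return bot.camera_model(c)/;s/def cam(c): return cam(c)/def cam(c): return bot.camera_model(c)/' h.py; grep -n "camera_model\|cam(c)" h.py
time python3 m1.py
```

```text
5:def cam(c): return bot.camera_model(c)
11:    m=cam(c);V=np.array(m['view']);R=V[:3,:3];o=-R.T@V[:3,3]
16:    m=cam(c);V=np.array(m['view']);q=V[:3,:3]@np.array(p)+V[:3,3]
capacitor [ 0.5496  0.0164 -0.0894] 0.116 {'top': ([0.55, 0.017, -0.039], 265), 'scene': ([0.544, 0.017, -0.094], 369)}
receiver [0.6611 0.0353 3.1178] 0.151 {'top': ([0.661, 0.036, 3.139], 256), 'scene': ([0.66, 0.035, 3.099], 415)}
coupler [ 0.4326  0.0374 -0.0318] 0.113 {'top': ([0.433, 0.038, 0.042], 295), 'scene': ([0.428, 0.037, 0.057], 370)}
tray [ 0.5155  0.296  -0.0405] 0.083 {'top': ([0.517, 0.295, -0.034], 5674), 'scene': ([0.511, 0.297, -0.038], 3774)}
carton [ 0.5308 -0.3012  0.2053] 0.123 {'top': ([0.534, -0.302, 0.196], 15945), 'scene': ([0.531, -0.301, 0.206], 10767)}
2.1
real	0m9.135s
user	0m3.758s
sys	0m0.244s
```

View pics/fit_top.png

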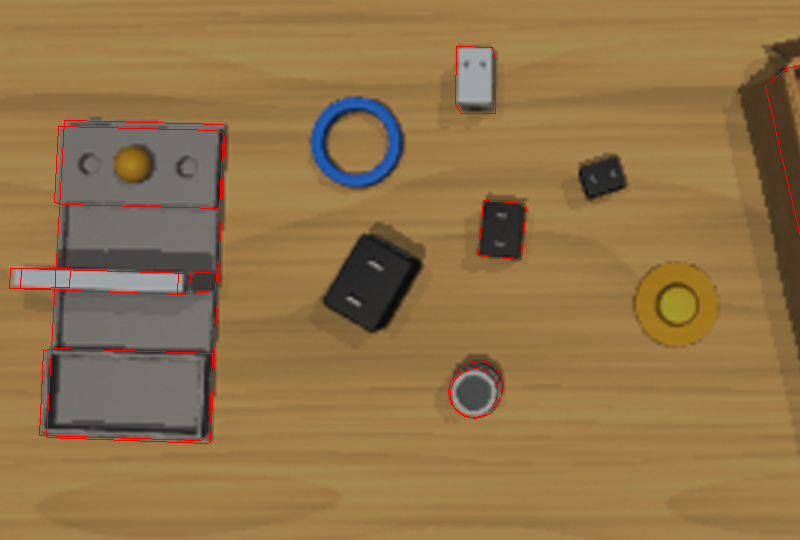

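View pics/fit_scene.png

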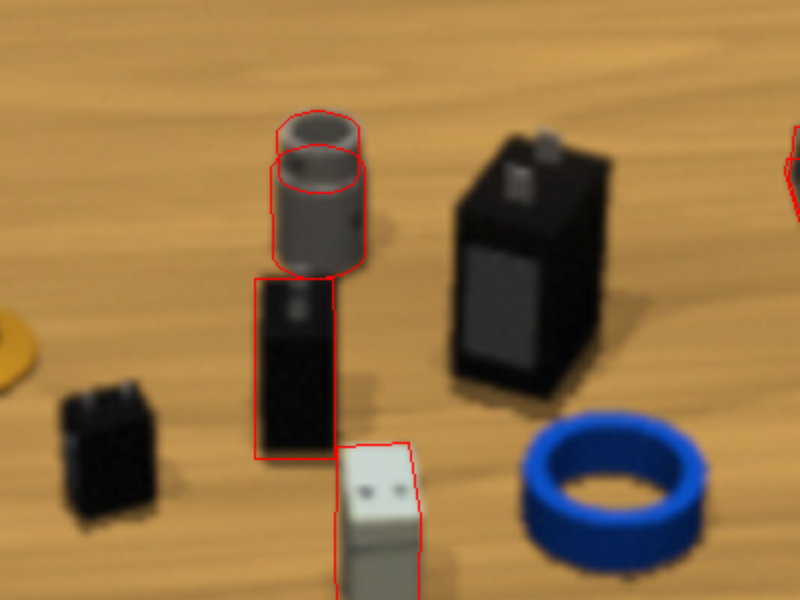

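Three capacitor-class things: (274,282) is the largest, (318,265) the middle one and (350,251) the smallest. The middle one matches a 40 x 30 x 56 mm model in both enlarged crops, so it is the one. The receiver is at (308,214), the coupler at (312,318) and the tray at (196,285). The overlays agree to about 1 px.

Emit:
{"method": "drive_tool", "body": {"commands": [{"hand": 1,"translation": [15,38,0],"angular": [0,0,0.08]},{"hand": 1,"translation": [36,90,0],"angular": [0,0,0.17]},{"hand": 1,"translation": [58,145,0],"angular": [0,0,0.27]},{"hand": 1,"translation": [80,200,0],"angular": [0,0,0.37]},{"hand": 1,"translation": [103,256,0],"angular": [0,0,0.47]},{"hand": 1,"translation": [126,312,0],"angular": [0,0,0.57]},{"hand": 1,"translation": [149,368,0],"angular": [0,0,0.67]},{"hand": 1,"translation": [172,424,0],"angular": [0,0,0.77]},{"hand": 1,"translation": [195,480,-10],"angular": [0,0,0.87]},{"hand": 1,"translation": [218,536,-30],"angular": [0,0,0.96]},{"hand": 1,"translation": [238,590,-60],"angular": [0,0,1.03]},{"hand": 1,"translation": [251.5,622.5,-90],"angular": [0,0,1.065]}], "force": 40}}

```text
t: 3.6
eef_pos: [0.5504, 0.0196, 0.1552]
tool_rot: [0.0, 0.723, 0.691, 0.001]
contact_force: [-0.0, -1.3, -0.2]
gripper_width: 1.0
grasp_force: 0.0
```

Emit:
{"method": "drive_tool", "body": {"commands": [{"hand": 1,"translation": [0,0,-30],"angular": [0,0,0]},{"hand": 1,"translation": [0,0,-70],"angular": [0,0,0]},{"hand": 1,"translation": [0,0,-105],"angular": [0,0,0]},{"hand": 1,"translation": [0,0,-117],"angular": [0,0,0]},{"hand": 1,"translation": [0,0,-117],"angular": [0,0,0]},{"hand": 0.3,"translation": [0,0,-117],"angular": [0,0,0]},{"hand": 0.3,"translation": [0,0,-117],"angular": [0,0,0]},{"hand": 0.3,"translation": [0,0,-117],"angular": [0,0,0]},{"hand": 0.3,"translation": [0,0,-117],"angular": [0,0,0]}]}}

```text
t: 4.72
eef_pos: [0.5501, 0.0166, 0.0396]
tool_rot: [0.001, 0.724, 0.689, 0.001]
contact_force: [-1.0, -0.5, 6.8]
gripper_width: 0.466
grasp_force: 39.3
```

Emit:
{"method": "drive_tool", "body": {"commands": [{"hand": 0.3,"translation": [0,0,20],"angular": [0,0,0]},{"hand": 0.3,"translation": [0,0,60],"angular": [0,0,0]},{"hand": 0.3,"translation": [-10,20,105],"angular": [0,0,0]},{"hand": 0.3,"translation": [-30,60,120],"angular": [0,0,0]},{"hand": 0.3,"translation": [-55,110,120],"angular": [0,0,0]},{"hand": 0.3,"translation": [-80,160,120],"angular": [0,0,0]},{"hand": 0.3,"translation": [-100,210,120],"angular": [0,0,0]},{"hand": 0.3,"translation": [-115,260,120],"angular": [0,0,0.01]},{"hand": 0.3,"translation": [-118,300,110],"angular": [0,0,0.01]},{"hand": 0.3,"translation": [-118,319,80],"angular": [0,0,0.01]},{"hand": 0.3,"translation": [-118,319,50],"angular": [0,0,0.01]},{"hand": 0.3,"translation": [-118,319,40],"angular": [0,0,0.01]}]}}

```text
t: 6.22
eef_pos: [0.4303, 0.3349, 0.077]
tool_rot: [-0.0, 0.721, 0.693, -0.001]
contact_force: [-0.5, -0.1, -0.7]
gripper_width: 0.463
grasp_force: 39.8
```

Run:
```python
from fit import *
ims={c:snap(c) for c in('top','scene')}
o=bot.get_obs();print(o['t'],o['eef_pos'],o['gripper_width'])
out=[]
for c in ims:
    u=proj(c,[.45,.3,.03]).astype(int);im=ims[c].copy();b=cv2.resize(im,None,fx=4,fy=4,interpolation=cv2.INTER_CUBIC)
    for n,p in (('tray',(.5155,.296,-.038)),('capacitor',(o['eef_pos'][0],o['eef_pos'][1],-.04,o['eef_pos'][2]-.039))):
        for P in M[n]: 
            v=np.array([proj(c,q) for q in pts(P,p)])*4+1.5
            cv2.polylines(b,[cv2.convexHull(np.round(v).astype(np.int32))],True,(255,0,0),1)
    x,y=u*4;out.append(b[y-260:y+260,x-200:x+200])
cv2.imwrite('pics/hover.png',np.hstack(out)[:,:,::-1])
```

```text
6.325 [0.43094192 0.33498976 0.07782574] 0.4671781000880002
```

View pics/hover.png

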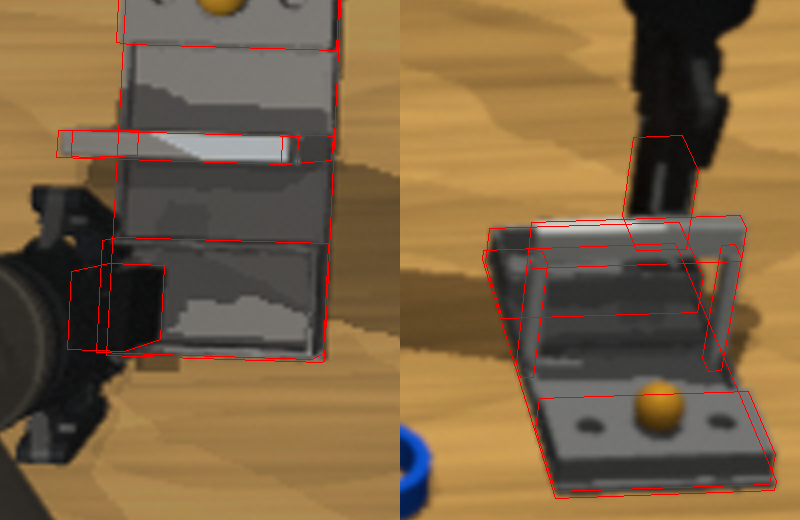

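The hover picture shows the held capacitor at top crop (115,308), over the left end of the bin. The overlays for the tray and the part agree with the image, so I can lower it.

Emit:
{"method": "drive_tool", "body": {"commands": [{"hand": 0.3,"translation": [1,0,-10],"angular": [0,0,0]},{"hand": 0.3,"translation": [1,0,-20],"angular": [0,0,0]},{"hand": 0.3,"translation": [1,0,-28],"angular": [0,0,0]},{"hand": 0.3,"translation": [1,0,-33],"angular": [0,0,0]},{"hand": 0.3,"translation": [1,0,-33],"angular": [0,0,0]},{"hand": 0.3,"translation": [1,0,-33],"angular": [0,0,0]}]}}

```text
t: 7.08
eef_pos: [0.4323, 0.3358, 0.0453]
tool_rot: [-0.0, 0.721, 0.693, 0.0]
contact_force: [-0.4, -0.1, -1.0]
gripper_width: 0.465
grasp_force: 39.9
```

Emit:
{"method": "drive_tool", "body": {"commands": [{"hand": 0.8,"translation": [0,0,-0.5],"angular": [0,0,0]},{"hand": 0.8,"translation": [0,0,-0.5],"angular": [0,0,0]},{"hand": 0.8,"translation": [0,0,-0.5],"angular": [0,0,0]},{"hand": 0.8,"translation": [0,0,20],"angular": [0,0,0]},{"hand": 0.8,"translation": [0,0,60],"angular": [0,0,0]},{"hand": 1,"translation": [0,-30,95],"angular": [0,0,0]},{"hand": 1,"translation": [0,-85,100],"angular": [0,0,0]},{"hand": 1,"translation": [0,-140,100],"angular": [0,0,0]},{"hand": 1,"translation": [0,-195,100],"angular": [0,0,0]},{"hand": 1,"translation": [0,-250,90],"angular": [0,0,0]},{"hand": 1,"translation": [0,-290,70],"angular": [0,0,0]},{"hand": 1,"translation": [-1,-298,45],"angular": [0,0,0]}]}}

```text
t: 8.57
eef_pos: [0.4314, 0.0344, 0.0901]
tool_rot: [0.001, 0.723, 0.691, -0.0]
contact_force: [0.4, 0.2, -0.2]
gripper_width: 0.998
grasp_force: 0.0
```

Run:
```python
from fit import *
im=snap('top','rel1');snap('scene')
o=bot.get_obs();print(o['t'],o['eef_pos'])
for n,xy,yw in (('capacitor',(.432,.335),-.04),('tray',(.5155,.296),-.038)):
  for c in ('top','scene'):
    m=near(c,n,xy)
    if m is not None: print(n,c,fit(n,xy,{c:m},(yw,)),m.sum())
    else: print(n,c,None)
cv2.imwrite('pics/rel1c.png',cv2.resize(im[220:350,140:340],(800,520),interpolation=cv2.INTER_CUBIC)[:,:,::-1])
```

```text
8.675 [0.42943993 0.0359984  0.08868251]
capacitor top (array([ 0.43289779,  0.3371182 , -0.08244275]), np.float64(0.06442535668611526)) 422
capacitor scene (array([ 0.39476164,  0.34634364, -0.33865828]), np.float64(2.1701087951660156)) 115
tray top (array([ 0.51683159,  0.29511108, -0.04462993]), np.float64(0.12265334278345108)) 5380
tray scene (array([ 0.51144878,  0.29648427, -0.04348341]), np.float64(0.06348244845867157)) 3817
```

View pics/rel1c.png

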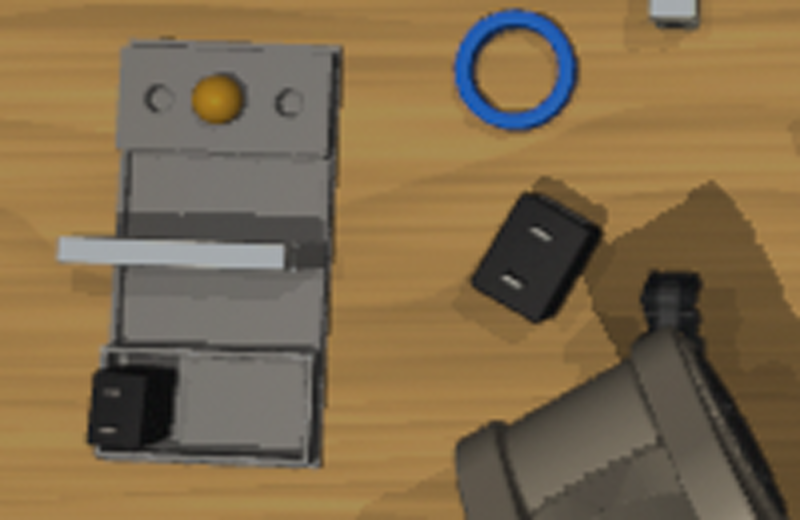

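The capacitor stands in the bin at crop (105,410), with the tray and ball undisturbed. Coupler next.

Emit:
{"method": "drive_tool", "body": {"commands": [{"hand": 1,"translation": [2,0,-25],"angular": [0,0,0]},{"hand": 1,"translation": [2,0,-45],"angular": [0,0,0]},{"hand": 1,"translation": [2,0,-53],"angular": [0,0,0]},{"hand": 1,"translation": [2,0,-53],"angular": [0,0,0]},{"hand": 0.3,"translation": [2,0,-53],"angular": [0,0,0]},{"hand": 0.3,"translation": [2,0,-53],"angular": [0,0,0]},{"hand": 0.3,"translation": [2,0,-53],"angular": [0,0,0]},{"hand": 0.3,"translation": [2,0,-53],"angular": [0,0,0]},{"hand": 0.3,"translation": [2,0,-53],"angular": [0,0,0]}], "force": 60}}

```text
t: 10.0
eef_pos: [0.4335, 0.0377, 0.0382]
tool_rot: [0.0, 0.721, 0.693, 0.0]
contact_force: [-3.2, -0.5, 12.3]
gripper_width: 0.411
grasp_force: 58.8
```

Emit:
{"method": "drive_tool", "body": {"commands": [{"hand": 0.7,"translation": [0,0,0],"angular": [0,0,0]},{"hand": 0.7,"translation": [0,0,0],"angular": [0,0,0]},{"hand": 0.7,"translation": [0,0,10],"angular": [0,0,0]},{"hand": 0.7,"translation": [0,0,18],"angular": [0,0,0]},{"hand": 0.7,"translation": [0,0,18],"angular": [0,0,0]},{"hand": 0.2,"translation": [0,0,18],"angular": [0,0,0]},{"hand": 0.2,"translation": [0,0,18],"angular": [0,0,0]},{"hand": 0.2,"translation": [0,0,18],"angular": [0,0,0]},{"hand": 0.2,"translation": [0,0,18],"angular": [0,0,0]},{"hand": 0.2,"translation": [0,0,18],"angular": [0,0,0]}]}}

```text
t: 11.25
eef_pos: [0.4335, 0.0376, 0.0557]
tool_rot: [0.0, 0.721, 0.693, -0.0]
contact_force: [-1.7, -0.4, 9.3]
gripper_width: 0.354
grasp_force: 76.8
```

Emit:
{"method": "drive_tool", "body": {"commands": [{"hand": 0.2,"translation": [0,0,3],"angular": [0,0,0]},{"hand": 0.2,"translation": [0,0,8],"angular": [0,0,0]},{"hand": 0.2,"translation": [0,0,15],"angular": [0,0,0]},{"hand": 0.2,"translation": [0,0,15],"angular": [0,0,0]},{"hand": 0.2,"translation": [0,0,15],"angular": [0,0,0]}]}}

```text
t: 11.88
eef_pos: [0.4332, 0.0377, 0.0703]
tool_rot: [0.0, 0.721, 0.693, 0.0]
contact_force: [-0.5, -0.3, -1.0]
gripper_width: 0.357
grasp_force: 76.7
```

Run:
```python
from fit import *
im=snap('scene')
o=bot.get_obs();print(o['t'],o['eef_pos'],o['contact_force'],o['gripper_width'],o['grasp_force'])
b=cv2.resize(im,None,fx=6,fy=6,interpolation=cv2.INTER_CUBIC)
p=(o['eef_pos'][0],o['eef_pos'][1],0,o['eef_pos'][2]-.056)
for P in M['coupler']:
    v=np.array([proj('scene',q) for q in pts(P,p)])*6+2.5
    cv2.polylines(b,[cv2.convexHull(np.round(v).astype(np.int32))],True,(255,0,0),1)
u=(proj('scene',p[:2]+(.06,))*6).astype(int)
cv2.imwrite('pics/coup.png',b[u[1]-280:u[1]+280,u[0]-300:u[0]+300,::-1])
```

```text
11.925 [0.43315581 0.03764359 0.07025163] [-0.5211292  -0.25449985 -0.9006631 ] 0.34949857485111524 76.70903516002
```

View pics/coup.png

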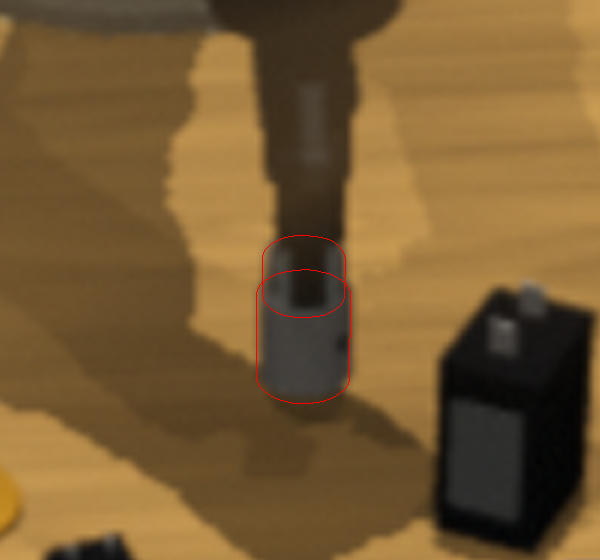

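The coupler is held upright at crop (303,340) and clear of the bench. Moving it to the bin centre.

Emit:
{"method": "drive_tool", "body": {"commands": [{"hand": 0.2,"translation": [0,0,25],"angular": [0,0,0]},{"hand": 0.2,"translation": [0,15,60],"angular": [0,0,0]},{"hand": 0.2,"translation": [0,45,85],"angular": [0,0,0]},{"hand": 0.2,"translation": [0,90,90],"angular": [0,0,0]},{"hand": 0.2,"translation": [0,135,90],"angular": [0,0,0]},{"hand": 0.2,"translation": [-1,180,90],"angular": [0,0,0]},{"hand": 0.2,"translation": [-1.5,220,90],"angular": [0,0,0]},{"hand": 0.2,"translation": [-1.5,250,80],"angular": [0,0,0]},{"hand": 0.2,"translation": [-1.5,259,55],"angular": [0,0,0]},{"hand": 0.2,"translation": [-1.5,259,35],"angular": [0,0,0]},{"hand": 0.2,"translation": [-1.5,259,28],"angular": [0,0,0]},{"hand": 0.2,"translation": [-1.5,259,28],"angular": [0,0,0]}]}}

```text
t: 13.42
eef_pos: [0.4315, 0.2964, 0.098]
tool_rot: [-0.0, 0.721, 0.693, -0.0]
contact_force: [0.2, -0.1, -1.6]
gripper_width: 0.354
grasp_force: 77.1
```

Emit:
{"method": "drive_tool", "body": {"commands": [{"hand": 0.2,"translation": [0,0,-10],"angular": [0,0,0]},{"hand": 0.2,"translation": [0,0,-20],"angular": [0,0,0]},{"hand": 0.2,"translation": [0,0,-30],"angular": [0,0,0]},{"hand": 0.2,"translation": [0,0,-36],"angular": [0,0,0]},{"hand": 0.2,"translation": [0,0,-36],"angular": [0,0,0]},{"hand": 0.2,"translation": [0,0,-36],"angular": [0,0,0]}]}}

```text
t: 14.18
eef_pos: [0.4318, 0.2969, 0.0625]
tool_rot: [-0.0, 0.721, 0.693, 0.0]
contact_force: [0.9, 0.9, -2.0]
gripper_width: 0.348
grasp_force: 77.1
```

Emit:
{"method": "drive_tool", "body": {"commands": [{"hand": 0.2,"translation": [0,0,-1.5],"angular": [0,0,0]},{"hand": 0.7,"translation": [0,0,-1.5],"angular": [0,0,0]},{"hand": 0.7,"translation": [0,0,-1.5],"angular": [0,0,0]},{"hand": 0.7,"translation": [0,0,-1.5],"angular": [0,0,0]},{"hand": 0.7,"translation": [0,0,25],"angular": [0,0,0]},{"hand": 0.7,"translation": [0,0,65],"angular": [0,0,0]},{"hand": 1,"translation": [0,-30,100],"angular": [0,0,0]},{"hand": 1,"translation": [20,-75,110],"angular": [0,0,0]},{"hand": 1,"translation": [55,-120,110],"angular": [0,0,0]},{"hand": 1,"translation": [95,-160,110],"angular": [0,0,0]},{"hand": 1,"translation": [140,-200,110],"angular": [0,0,0]},{"hand": 1,"translation": [185,-235,100],"angular": [0,0,0]}]}}

```text
t: 15.68
eef_pos: [0.6187, 0.0599, 0.1632]
tool_rot: [0.001, 0.721, 0.693, 0.001]
contact_force: [-0.7, 0.8, -0.2]
gripper_width: 1.0
grasp_force: 0.0
```

Emit:
{"method": "drive_tool", "body": {"commands": [{"hand": 1,"translation": [35,-20,-10],"angular": [0,0,0.01]},{"hand": 1,"translation": [44.5,-26,-40],"angular": [0,0,0.01]},{"hand": 1,"translation": [44.5,-26,-80],"angular": [0,0,0.01]},{"hand": 1,"translation": [44.5,-26,-110],"angular": [0,0,0.01]},{"hand": 1,"translation": [44.5,-26,-123],"angular": [0,0,0.01]},{"hand": 1,"translation": [44.5,-26,-123],"angular": [0,0,0.01]},{"hand": 0.3,"translation": [44.5,-26,-123],"angular": [0,0,0.01]},{"hand": 0.3,"translation": [44.5,-26,-123],"angular": [0,0,0.01]},{"hand": 0.3,"translation": [44.5,-26,-123],"angular": [0,0,0.01]},{"hand": 0.3,"translation": [44.5,-26,-123],"angular": [0,0,0.01]}], "force": 40}}

```text
t: 16.92
eef_pos: [0.6621, 0.0358, 0.0406]
tool_rot: [0.001, 0.717, 0.697, 0.001]
contact_force: [-0.7, 0.2, 6.2]
gripper_width: 0.483
grasp_force: 41.5
```

Emit:
{"method": "drive_tool", "body": {"commands": [{"hand": 0.3,"translation": [0,0,20],"angular": [0,0,0]},{"hand": 0.3,"translation": [0,0,60],"angular": [0,0,0]},{"hand": 0.3,"translation": [-20,5,105],"angular": [0,0,0]},{"hand": 0.3,"translation": [-60,20,125],"angular": [0,0,0]},{"hand": 0.3,"translation": [-105,45,125],"angular": [0,0,0]},{"hand": 0.3,"translation": [-145,75,125],"angular": [0,0,0]},{"hand": 0.3,"translation": [-185,105,125],"angular": [0,0,0]},{"hand": 0.3,"translation": [-212,130,125],"angular": [0,0,0]},{"hand": 0.3,"translation": [-225,145,125],"angular": [0,0,-0.01]},{"hand": 0.3,"translation": [-225,145,125],"angular": [0,0,-0.01]}]}}

```text
t: 18.18
eef_pos: [0.4355, 0.1819, 0.1654]
tool_rot: [0.0, 0.72, 0.694, 0.001]
contact_force: [0.3, -0.2, -1.3]
gripper_width: 0.488
grasp_force: 40.8
```

Run:
```python
from fit import *
im=snap('top');snap('scene')
o=bot.get_obs();print(o['t'],o['eef_pos'],o['gripper_width'])
for n,xy,yw in (('capacitor',(.432,.335),-.04),('coupler',(.432,.297),0),('tray',(.5155,.296),-.038)):
  for c in ('top',):
    m=near(c,n,xy)
    if m is not None: print(n,c,fit(n,xy,{c:m},(yw,)),m.sum())
    else: print(n,c,None)
cv2.imwrite('pics/rel2c.png',cv2.resize(im[220:350,140:340],(800,520),interpolation=cv2.INTER_CUBIC)[:,:,::-1])
```

```text
18.275 [0.43685724 0.18018961 0.16491052] 0.48592688729105393
capacitor top None
coupler top None
tray top (array([ 0.51623512,  0.29541326, -0.04936965]), np.float64(0.354763388633728)) 4015
```

View pics/rel2c.png

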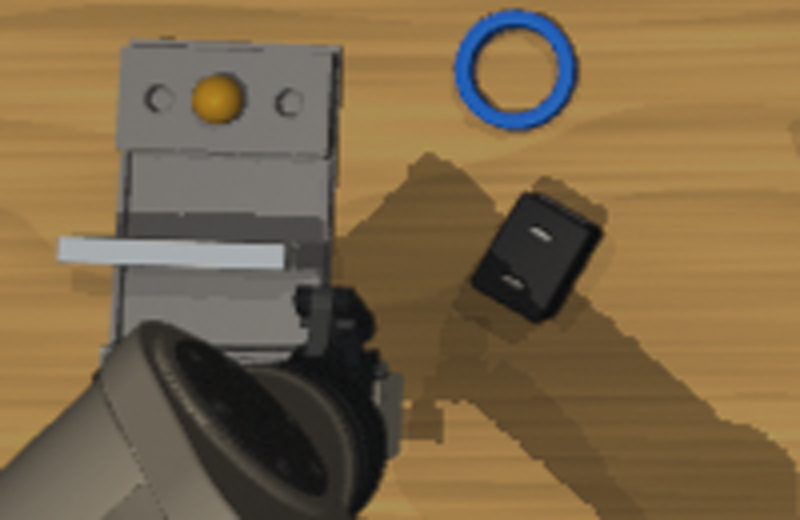

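The arm hides the bin in this view; the tray and ball are unmoved. I'll step back so the bin shows before placing.

Emit:
{"method": "drive_tool", "body": {"commands": [{"hand": 0.3,"translation": [15,-40,0],"angular": [0,0,0]},{"hand": 0.3,"translation": [30,-90,0],"angular": [0,0,0]},{"hand": 0.3,"translation": [30,-130,0],"angular": [0,0,0]},{"hand": 0.3,"translation": [30,-130,0],"angular": [0,0,0]}]}}

```text
t: 18.92
eef_pos: [0.4664, 0.0463, 0.1639]
tool_rot: [0.0, 0.723, 0.69, -0.001]
contact_force: [0.9, 0.3, -0.5]
gripper_width: 0.483
grasp_force: 40.8
```

Run:
```python
from fit import *
im=snap('top')
for n,xy,yw in (('capacitor',(.432,.335),-.04),('coupler',(.432,.297),0),('tray',(.5155,.296),-.038)):
    M[n]=[P+[0,0,0 if n=='tray' else .005] for P in M[n]]
    m=near('top',n,xy)
    print(n,None if m is None else (fit(n,xy,{'top':m},(yw,)),m.sum()))
print(bot.get_obs()['t'])
cv2.imwrite('pics/rel3c.png',cv2.resize(im[220:350,140:340],(800,520),interpolation=cv2.INTER_CUBIC)[:,:,::-1])
```

```text
capacitor ((array([ 0.4325309 ,  0.33612329, -0.13319873]), np.float64(0.13582317531108856)), np.int64(410))
coupler ((array([0.43321372, 0.29590314, 0.09399056]), np.float64(0.11108934134244919)), np.int64(319))
tray ((array([ 0.51660588,  0.29460821, -0.04423109]), np.float64(0.17269830405712128)), np.int64(5295))
19.125
```

View pics/rel3c.png

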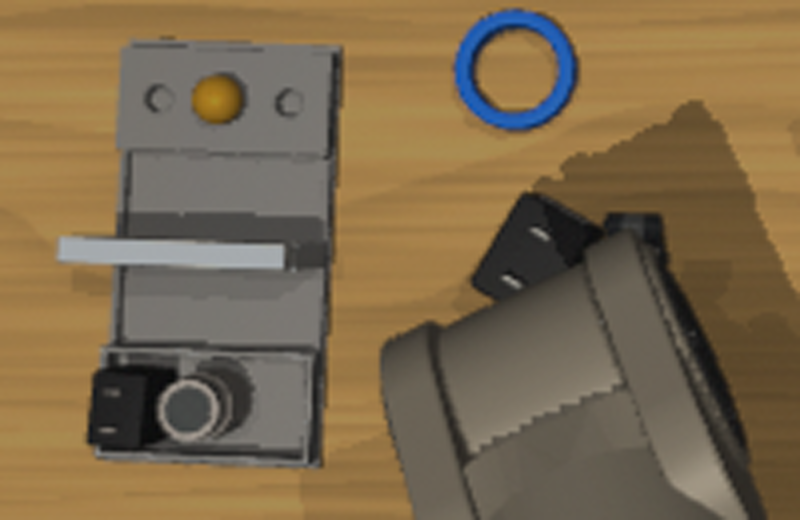

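Capacitor and coupler both stand in the bin, at crop (115,408) and (190,410), leaving room on the right. Placing the receiver there.

Emit:
{"method": "drive_tool", "body": {"commands": [{"hand": 0.3,"translation": [-12,40,0],"angular": [0,0,0]},{"hand": 0.3,"translation": [-28,85,0],"angular": [0,0,0]},{"hand": 0.3,"translation": [-36,130,0],"angular": [0,0,0]},{"hand": 0.3,"translation": [-36,175,0],"angular": [0,0,0]},{"hand": 0.3,"translation": [-36,205,-5],"angular": [0,0,0]},{"hand": 0.3,"translation": [-36,210,-30],"angular": [0,0,0]},{"hand": 0.3,"translation": [-36,210,-60],"angular": [0,0,0]},{"hand": 0.3,"translation": [-36,210,-80],"angular": [0,0,0]},{"hand": 0.3,"translation": [-36,210,-85],"angular": [0,0,0]},{"hand": 0.3,"translation": [-36,210,-85],"angular": [0,0,0]}]}}

```text
t: 20.38
eef_pos: [0.43, 0.2616, 0.0796]
tool_rot: [-0.0, 0.72, 0.694, 0.0]
contact_force: [-0.9, 0.3, -0.1]
gripper_width: 0.485
grasp_force: 40.8
```

Emit:
{"method": "drive_tool", "body": {"commands": [{"hand": 0.3,"translation": [0,0,-10],"angular": [0,0,0]},{"hand": 0.3,"translation": [0,0,-20],"angular": [0,0,0]},{"hand": 0.3,"translation": [0,0,-28],"angular": [0,0,0]},{"hand": 0.3,"translation": [0,0,-33],"angular": [0,0,0]},{"hand": 0.3,"translation": [0,0,-33],"angular": [0,0,0]},{"hand": 0.3,"translation": [0,0,-33],"angular": [0,0,0]}]}}

```text
t: 21.12
eef_pos: [0.4303, 0.2608, 0.0463]
tool_rot: [-0.0, 0.721, 0.693, 0.0]
contact_force: [0.0, -0.4, -0.1]
gripper_width: 0.484
grasp_force: 40.9
```

Emit:
{"method": "drive_tool", "body": {"commands": [{"hand": 0.75,"translation": [0,0,-0.5],"angular": [0,0,0]},{"hand": 0.75,"translation": [0,0,-0.5],"angular": [0,0,0]},{"hand": 0.75,"translation": [0,0,-0.5],"angular": [0,0,0]},{"hand": 0.75,"translation": [0,0,20],"angular": [0,0,0]},{"hand": 0.75,"translation": [0,0,60],"angular": [0,0,0]},{"hand": 0.75,"translation": [0,-10,100],"angular": [0,0,0]},{"hand": 0.75,"translation": [0,-50,130],"angular": [0,0,0]},{"hand": 0.75,"translation": [10,-100,140],"angular": [0,0,0]},{"hand": 0.75,"translation": [30,-155,140],"angular": [0,0,0]},{"hand": 0.75,"translation": [40,-200,140],"angular": [0,0,0]},{"hand": 0.5,"translation": [40,-200,140],"angular": [0,0,0]}]}}

```text
t: 22.5
eef_pos: [0.4707, 0.0565, 0.1861]
tool_rot: [0.0, 0.723, 0.691, -0.001]
contact_force: [0.1, -0.7, 0.4]
gripper_width: 0.552
grasp_force: 0.0
```

Run:
```python
from fit import *
im=snap('top');sc=snap('scene')
for n,xy,yw in (('receiver',(.43,.26),-.04),('capacitor',(.432,.335),-.04),('coupler',(.432,.297),0),('tray',(.5155,.296),-.038)):
    M[n]=[P+[0,0,0 if n=='tray' else .005] for P in M[n]]
    m=near('top',n,xy)
    print(n,None if m is None else (fit(n,xy,{'top':m},(yw,)),m.sum()))
m=near('top','carton',(.53,-.3));r=fit('carton',(.53,-.3),{'top':m},(.2,));print('carton',r)
# inner rim from picture
print(bot.get_obs()['t'],bot.get_obs()['eef_pos'])
b=cv2.resize(im,None,fx=3,fy=3,interpolation=cv2.INTER_CUBIC)
for z in(100,):
    v=np.array([proj('top',q) for q in pts(box(-145,145,-85,85,z,z),(.532,-.302,.2))])*3+1
    cv2.polylines(b,[cv2.convexHull(np.round(v).astype(np.int32))],True,(255,0,0),1)
a=cv2.resize(im[220:350,140:240],(400,520),interpolation=cv2.INTER_CUBIC);e=b[560:1080,1190:1590]
cv2.imwrite('pics/rel4c.png',np.hstack([a,e])[:,:,::-1])
```

```text
receiver ((array([0.43166094, 0.25733095, 0.06631815]), np.float64(0.19695845246315002)), np.int64(337))
capacitor ((array([ 0.43335228,  0.3364835 , -0.01273323]), np.float64(0.23687845468521118)), np.int64(362))
coupler ((array([ 0.43210225,  0.29477582, -0.08511936]), np.float64(0.37022900581359863)), np.int64(262))
tray ((array([ 0.51675779,  0.29486747, -0.04130832]), np.float64(0.26856371760368347)), np.int64(4764))
carton (array([ 0.53256079, -0.30088094,  0.18581565]), np.float64(0.11819405853748322))
22.85 [0.47001081 0.0619784  0.18633642]
```

View pics/rel4c.png

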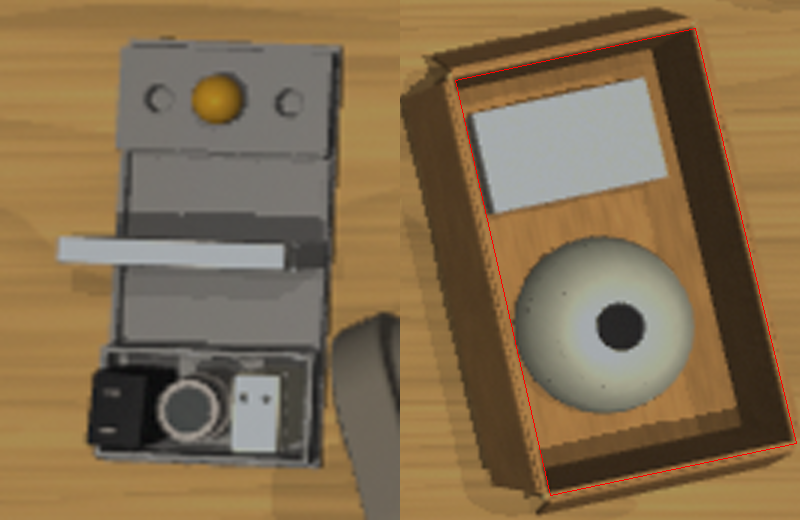

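All three parts stand in the bin at crop (115,408), (190,410) and (256,410). The red carton-mouth overlay lies on the inner rim, so the carton is at (0.532, -0.302) with yaw 0.2. Now the handle.

Emit:
{"method": "drive_tool", "body": {"commands": [{"hand": 0.5,"translation": [10,45,10],"angular": [0,0,0]},{"hand": 0.5,"translation": [20,100,15],"angular": [0,0,0]},{"hand": 0.5,"translation": [32,155,15],"angular": [0,0,0]},{"hand": 0.5,"translation": [42,205,10],"angular": [0,0,0]},{"hand": 0.5,"translation": [46.5,230,0],"angular": [0,0,0]},{"hand": 0.5,"translation": [46.5,234.5,-20],"angular": [0,0,0]},{"hand": 0.5,"translation": [46.5,234.5,-40],"angular": [0,0,0]},{"hand": 0.5,"translation": [46.5,234.5,-65],"angular": [0,0,0]},{"hand": 0.5,"translation": [46.5,234.5,-85],"angular": [0,0,0]},{"hand": 0.5,"translation": [46.5,234.5,-97],"angular": [0,0,0]},{"hand": 0.5,"translation": [46.5,234.5,-101],"angular": [0,0,0]},{"hand": 0.5,"translation": [46.5,234.5,-101],"angular": [0,0,0]}], "force": 60}}

```text
t: 24.35
eef_pos: [0.5169, 0.2953, 0.0855]
tool_rot: [0.0, 0.721, 0.693, 0.0]
contact_force: [1.7, 0.8, -0.2]
gripper_width: 0.503
grasp_force: 0.0
```

Emit:
{"method": "drive_tool", "body": {"commands": [{"hand": 0.3,"translation": [0,0,0],"angular": [0,0,0]},{"hand": 0.2,"translation": [0,0,0],"angular": [0,0,0]},{"hand": 0.1,"translation": [0,0,0],"angular": [0,0,0]},{"hand": 0,"translation": [0,0,0],"angular": [0,0,0]},{"hand": 0,"translation": [0,0,0],"angular": [0,0,0]},{"hand": 0,"translation": [0,0,0],"angular": [0,0,0]},{"hand": 0,"translation": [0,0,0],"angular": [0,0,0]}]}}

```text
t: 25.22
eef_pos: [0.5166, 0.2955, 0.086]
tool_rot: [0.0, 0.721, 0.693, 0.0]
contact_force: [-2.3, -0.9, 6.7]
gripper_width: 0.153
grasp_force: 60.1
```

Emit:
{"method": "drive_tool", "body": {"commands": [{"hand": 0,"translation": [0,0,0],"angular": [0,0,0]},{"hand": 0,"translation": [0,0,0],"angular": [0,0,0]},{"hand": 0,"translation": [0,0,2],"angular": [0,0,0]},{"hand": 0,"translation": [0,0,6],"angular": [0,0,0]},{"hand": 0,"translation": [0,0,12],"angular": [0,0,0]},{"hand": 0,"translation": [0,0,20],"angular": [0,0,0]},{"hand": 0,"translation": [0,0,30],"angular": [0,0,0]},{"hand": 0,"translation": [0,0,40],"angular": [0,0,0]},{"hand": 0,"translation": [0,0,50],"angular": [0,0,0]},{"hand": 0,"translation": [0,0,58],"angular": [0,0,0]},{"hand": 0,"translation": [0,0,64],"angular": [0,0,0]},{"hand": 0,"translation": [0,0,66],"angular": [0,0,0]}], "force": 110}}

```text
t: 26.72
eef_pos: [0.5169, 0.2953, 0.1517]
tool_rot: [0.0, 0.721, 0.693, 0.0]
contact_force: [0.1, -0.3, -8.7]
gripper_width: 0.142
grasp_force: 107.4
```

Emit:
{"method": "drive_tool", "body": {"commands": [{"hand": 0,"translation": [0,0,3],"angular": [0,0,0]},{"hand": 0,"translation": [0,0,9],"angular": [0,0,0]},{"hand": 0,"translation": [0,0,18],"angular": [0,0,0]},{"hand": 0,"translation": [0,0,30],"angular": [0,0,0]},{"hand": 0,"translation": [0,0,42],"angular": [0,0,0]},{"hand": 0,"translation": [0,0,54],"angular": [0,0,0]},{"hand": 0,"translation": [0,0,66],"angular": [0,0,0]},{"hand": 0,"translation": [0,0,77],"angular": [0,0,0]},{"hand": 0,"translation": [0,0,86],"angular": [0,0,0]},{"hand": 0,"translation": [0,0,92],"angular": [0,0,0]},{"hand": 0,"translation": [0,0,94],"angular": [0,0,0]}]}}

```text
t: 28.1
eef_pos: [0.5168, 0.2953, 0.2456]
tool_rot: [0.0, 0.721, 0.693, 0.0]
contact_force: [-0.5, 1.1, -8.6]
gripper_width: 0.142
grasp_force: 107.5
```

```bash
cat > chk.py <<'E'
from fit import *
import sys
im={c:snap(c) for c in('top','scene')}
o=bot.get_obs();e=o['eef_pos'];print(o['t'],e,np.round(o['tool_rot'],3),np.round(o['contact_force'],1),np.round(o['torque'],2),o['gripper_width'],o['grasp_force'],np.abs(o['joint_vel']).max())
yaw=float(sys.argv[1]);out=[]
for c in im:
    b=cv2.resize(im[c],None,fx=4,fy=4,interpolation=cv2.INTER_CUBIC)
    for P in M['tray']:
        v=np.array([proj(c,q) for q in pts(P,(e[0],e[1],yaw,e[2]-.0855))])*4+1.5
        cv2.polylines(b,[cv2.convexHull(np.round(v).astype(np.int32))],True,(255,0,0),1)
    x,y=(proj(c,[e[0],e[1],e[2]-.05])*4).astype(int);out.append(b[max(0,y-280):y+280,x-200:x+200])
h=min(o.shape[0] for o in out);cv2.imwrite(sys.argv[2],np.hstack([o[:h] for o in out])[:,:,::-1])
for c in im: print(c,[(np.round(r['position']),round(r['score'],2)) for r in bot.find_in(c,'ball_center')][:2])
E
python3 chk.py -0.042 pics/lift.png
```

```text
28.2 [0.51671471 0.29514393 0.24527445] [ 0.     0.721  0.693 -0.   ] [ 0.1  0.3 -8.4] [ 0.   -0.2   0.04] 0.1421996274007621 107.45312333106995 0.006023616941912169
top [(array([165., 236.]), 0.55)]
scene []
```

Lifted: about 8.5 N carried with a small moment, and the ball is found at top (165,236). Carrying gently.

Emit:
{"method": "drive_tool", "body": {"commands": [{"hand": 0,"translation": [0,-4,0],"angular": [0,0,0.002]},{"hand": 0,"translation": [0,-12,0],"angular": [0,0,0.005]},{"hand": 0,"translation": [1,-24,0],"angular": [0,0,0.01]},{"hand": 0,"translation": [1,-40,0],"angular": [0,0,0.016]},{"hand": 0,"translation": [2,-60,0],"angular": [0,0,0.024]},{"hand": 0,"translation": [2,-84,0],"angular": [0,0,0.034]},{"hand": 0,"translation": [3,-110,0],"angular": [0,0,0.045]},{"hand": 0,"translation": [4,-136,0],"angular": [0,0,0.055]},{"hand": 0,"translation": [4,-162,0],"angular": [0,0,0.066]},{"hand": 0,"translation": [5,-188,0],"angular": [0,0,0.076]},{"hand": 0,"translation": [5.5,-214,0],"angular": [0,0,0.087]},{"hand": 0,"translation": [6,-240,0],"angular": [0,0,0.097]}]}}

```text
t: 29.8
eef_pos: [0.5224, 0.0532, 0.2455]
tool_rot: [0.0, 0.686, 0.727, -0.0]
contact_force: [0.1, -0.4, -8.5]
gripper_width: 0.142
grasp_force: 107.5
```

Emit:
{"method": "drive_tool", "body": {"commands": [{"hand": 0,"translation": [1,-26,0],"angular": [0,0,0.011]},{"hand": 0,"translation": [1.5,-52,0],"angular": [0,0,0.021]},{"hand": 0,"translation": [2,-78,0],"angular": [0,0,0.032]},{"hand": 0,"translation": [3,-104,0],"angular": [0,0,0.042]},{"hand": 0,"translation": [3.5,-130,0],"angular": [0,0,0.053]},{"hand": 0,"translation": [4,-156,0],"angular": [0,0,0.063]},{"hand": 0,"translation": [5,-182,0],"angular": [0,0,0.074]},{"hand": 0,"translation": [5.5,-208,0],"angular": [0,0,0.084]},{"hand": 0,"translation": [6,-234,0],"angular": [0,0,0.095]},{"hand": 0,"translation": [7,-260,0],"angular": [0,0,0.105]},{"hand": 0,"translation": [7.5,-284,0],"angular": [0,0,0.115]},{"hand": 0,"translation": [8,-304,0],"angular": [0,0,0.123]}]}}

```text
t: 31.3
eef_pos: [0.5297, -0.2509, 0.2453]
tool_rot: [-0.0, 0.641, 0.768, -0.0]
contact_force: [-1.0, 0.5, -9.2]
gripper_width: 0.14
grasp_force: 107.4
```

Emit:
{"method": "drive_tool", "body": {"commands": [{"hand": 0,"translation": [0.5,-17,0],"angular": [0,0,0.007]},{"hand": 0,"translation": [1,-30,0],"angular": [0,0,0.012]},{"hand": 0,"translation": [1,-39,0],"angular": [0,0,0.016]},{"hand": 0,"translation": [1.5,-46,0],"angular": [0,0,0.019]},{"hand": 0,"translation": [1.5,-50,0],"angular": [0,0,0.021]},{"hand": 0,"translation": [1.5,-52,0],"angular": [0,0,0.022]},{"hand": 0,"translation": [1.5,-53,0],"angular": [0,0,0.022]},{"hand": 0,"translation": [1.5,-53,0],"angular": [0,0,0.022]},{"hand": 0,"translation": [1.5,-53,0],"angular": [0,0,0.022]},{"hand": 0,"translation": [1.5,-53,0],"angular": [0,0,0.022]}]}}

```text
t: 32.55
eef_pos: [0.5323, -0.3016, 0.2453]
tool_rot: [-0.0, 0.632, 0.775, 0.0]
contact_force: [-0.2, 0.8, -8.2]
gripper_width: 0.142
grasp_force: 107.5
```

```bash
python3 chk.py 0.2 pics/end.png
python3 - <<'E'
from fit import *
snap('top');snap('scene')
e=bot.get_obs()['eef_pos'];z=e[2]-.0855;c,s=np.cos(.2),np.sin(.2);w=lambda X,Y,Z:[e[0]+c*X-s*Y,e[1]+s*X+c*Y,z+Z]
print('exp ball',[proj(k,w(.085,0,.031)) for k in('top','scene')])
for n,Y in(('capacitor',.0365),('coupler',-.002),('receiver',-.0385)):
    for k in('top','scene'): print(n,k,'exp',np.round(proj(k,w(-.085,Y,.04))),[np.round(r['position']).tolist()+[round(r['score'],2)] for r in bot.find_in(k,n)][:4])
M['tray']=[P+[0,0,z] for P in M['tray']]
for k in('top','scene'):
    m=near(k,'tray',e[:2],z+.03)
    print(k,None if m is None else (fit('tray',e[:2],{k:m},(.2,)),m.sum()))
print(z)
E
```

```text
32.65 [ 0.53223761 -0.30175286  0.24532159] [-0.     0.632  0.775  0.   ] [-0.5  0.5 -9. ] [-0.   -0.17  0.03] 0.14185913251021007 107.45653867721558 0.003782370155076607
top [(array([474., 226.]), 0.51)]
scene [(array([201., 202.]), 0.67), (array([204., 212.]), 0.43)]
exp ball [array([473.85159641, 227.67228547]), array([202.09907264, 213.96931255])]
capacitor top exp [477. 321.] [[474.0, 322.0, 0.78], [275.0, 283.0, 0.74], [348.0, 251.0, 0.62]]
capacitor scene exp [211. 168.] [[316.0, 261.0, 0.64], [386.0, 230.0, 0.56], [210.0, 173.0, 0.47]]
coupler top exp [498. 317.] [[501.0, 316.0, 0.72]]
coupler scene exp [193. 171.] [[193.0, 178.0, 0.65]]
receiver top exp [517. 313.] [[521.0, 316.0, 0.79]]
receiver scene exp [176. 173.] [[175.0, 174.0, 0.64], [288.0, 248.0, 0.41]]
top ((array([ 0.53226272, -0.30045004,  0.18861826]), np.float64(0.5963769555091858)), np.int64(5365))
scene ((array([ 0.53052462, -0.3018415 ,  0.20319394]), np.float64(0.1552474945783615)), np.int64(3990))
0.15981194526149672
```

Everything sits where it should: ball, parts and tray match their expected pixels, and the tray is level, still, and about 60 mm above the rim.

```bash
python3 -c "
from station import bot
print(bot.hand_in())"
```

```text
the job is handed in; nothing more can be done
None
```

I handed the job in at about 33 s: the capacitor, coupler and receiver stand in the bin, the ball is in its cup, and the tray is held still and level by its handle, centred about 60 mm above the carton's rim (the hand-in call gave no verdict).

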